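Mesh a tape reel with the dispenser's drive teeth

ROBOT

A 6-joint arm with a two-finger parallel gripper is mounted at the origin on the work surface. World frame = base frame: x ahead of the robot, y to its left, z up, the work surface at z = 0. Lengths are in mm, angles in rad, forces in N, time in s.
With the tool pointing down it reaches from about 350 to 875 mm from the base axis. Payload 4.2 kg.
Tool frame: the origin (TCP) lies at the very end of the fingers, on their centre line; the grasp point (between the pads) lies 19 mm behind it; z points along the fingers, y is the line along which they close (so a half turn about z gives the same grasp; the last joint's range is limited). The gripper opens to 85 mm and grips with 20 to 120 N. Pads are 22 mm wide; open, the fingers measure 114 mm over their backs; the gripper's body (76 mm by 85 mm) begins 54 mm behind the grasp point. The pads swing forward as they close: fully open they stand 13 mm farther back than shut.
Start: joints at [-0.993, 0.385, 0.008, 0, -1.194, -0.259], TCP at [195.907, -593.481, 231.312] pointing down, gripper open.
Joint ranges: [-3.14, 3.14], [-1.21, 2.06], [-1.07, 1.41], [-3.16, 2.05], [-2.99, -0.16], [-3.1, 3.1]. Speed limits (rad/s): [2.79, 2.79, 3.14, 3.14, 3.14, 3.14].

INTERFACE

Orientations are given as a unit quaternion [x, y, z, w].
In Python, from bench import arm gives the robot as it stands. The module is installed in compiled form; this text tells all that it offers.
- The arm moves only by the tool drive_tool, never from a script. Its argument "targets" is a list of rows, each a list of 5 numbers: the closure, from -1 (fully open) to 1 (shut), then the shift along the tool's x, y, z in mm, then the turn about the tool's z in degrees. In form: [[grip, tx, ty, tz, roll], ...]. A call has 1 to 12 rows; each row is the pose to reach, as a shift and turn from the pose commanded when the call began, along the tool's axes at that moment; what a row does not reach only later rows make up. A row lasts 1/10 s, in which the tool goes at most 50 mm and 8.59 degrees, less where a joint would pass 70% of its speed; a pose out of reach is approached as far as the arm can. A call with a gripper value outside its range is refused whole. The fingers move at their own pace and stop on an object; the grip force is fixed at half the most. Time passes only in rows, so rows that repeat a pose let the fingers close. It gives the time, the measured TCP pose, the force, the opening and the grip force at its end, in the units of the state.
- arm.read_state(): the state, without advancing time (a new reading comes with each control period).
- arm.get_image(name): name is "scene" or "top" or "wrist"; returns the picture (480x640x3 uint8, blue, green, red); there is no depth.
- arm.camera_params(name): a dict with "fov_y" (degrees; the focal length in pixels is half the picture's height over the tangent of half this angle, whatever the lens; pixels are square), "cx", "cy" (the principal point, pixels), "D" ([k1, k2, p1, p2, k3] as OpenCV has them; the pictures are not rectified), "rvec" (rotation vector, rad) and "tvec" (3), from world to camera coordinates, as OpenCV has them; the wrist camera has in their place "tool_from_camera" (4x4, takes a point from camera to tool coordinates, whose origin is the TCP and whose axes are the flange's). Camera axes: x right, y down, z forward; pixel columns grow to the right and rows downward; lengths in mm; the calibration is good to about 2 mm. A picture is of the moment at which its call begins: read the wrist's pose just before it. camera_params takes no time and is no camera call.
- arm.job_done(): hands the job in; it is judged then, once.
The state is a dict: "clock": time; "joints": joint angles; "joint_vel": joint speeds; "joint_efforts": joint torques, N m; "position": TCP position; "ee_rot": TCP orientation; "contact_force": force on the tool from outside, world axes, zero at the start; "wrist_torque": the same for the moment, N m; "gripper_width": finger opening in mm; "grasp_force": force on a finger pad.
Only numpy, scipy, OpenCV 4.12 (cv2) and the standard library are available. Lean on these libraries where they do the work, as an engineer would, in place of code of your own. Each camera call takes 0.05 s, during which the arm holds its last target. There are 200 camera calls.

TASK

The tape dispenser on the packing table needs a reel. Take the reel with four notches in its flange, the one that fits the four teeth of the dispenser's drive plate, turn it until the notches line up with the teeth and lower it fully home (do not drop it), so that the flange lies flat on the plate, then let go. Leave the other two reels standing where they are.

Things in the scene. Friction and masses are not known exactly. Their poses are not given: they have to be found in the camera images.
- reel_a: The right reel: FOUR notches in the flange. Grey disc flange 116 mm wide, 8 thick, with a 52 mm wide roll of brown tape on its middle, up to 62 mm high; loose, 0.15 to 0.3 kg, stands flange down. Origin: centre of its underside; z up. The notches, open at the rim, 22 mm wide and 20 deep, go right through, centred on its +x, +y, -x and -y. Seated, its origin lies on plate_top; any quarter turn is as good.
- reel_b: A wrong reel: THREE notches, 120 degrees apart, one on its +x. Grey disc flange 116 mm wide, 8 thick, with a 52 mm wide roll of brown tape on its middle, up to 62 mm high; loose, 0.15 to 0.3 kg, stands flange down. Origin: centre of its underside; z up.
- reel_c: A wrong reel: plain round flange, no notches. Grey disc flange 116 mm wide, 8 thick, with a 52 mm wide roll of brown tape on its middle, up to 62 mm high; loose, 0.15 to 0.3 kg, stands flange down. Origin: centre of its underside; z up.
- plate_top (a point): Top centre of the drive plate, a 132 mm disc 55 mm above the table, z up. It turns with slight friction (0.12 N m), its frame with it. Four teeth on its +x, +y, -x, -y, 48 mm out: 10 mm wide, 12 long radially, 13 high, roof-shaped in the top 5. It lies on one end of a fixed housing 45 mm high; parts up to 120 mm high at the other end stay 105 mm or more from its axis.
Not all that is in view belongs to the job. Leave any green look-alike of the reel_b alone. Leave any green look-alike of the reel_c alone.

How it is judged (in metres and radians):
At the end, for the whole second after the job is handed in: The four-notched reel lies released, at rest and flat on the drive plate: within 4 mm in height, 10 mm of its axis, 5 degrees of tilt, notches within 10 degrees of the teeth. The other two reels stand upright within 30 mm of their starts (z of reel_a in the frame of plate_top between -0.004 and 0.004 m and horizontal distance between reel_a and plate_top below 0.01 m and angle between reel_a's own z axis and vertical below 0.09 rad and (angle between the x axis of reel_a and the x axis of plate_top, either way round below 0.175 rad or angle between the x axis of reel_a and the y axis of plate_top, either way round below 0.175 rad) and linear speed of reel_a below 0.02 m/s and contact force between the fingers and reel_a below 0.1 N and distance of each of reel_b, reel_c from where it was at the start of the episode below 0.03 m and angle between each of reel_b, reel_c's own z axis and vertical below 0.2 rad); the robot touches nothing.
It fails at once if a wrong reel is moved more than 30 mm (distance of any of reel_b, reel_c from where it was at the start of the episode above 0.03 m).
It fails at once if the right reel is dropped (falls free faster than 0.65 m/s, that is from more than about 20 mm) (contact force between the fingers and reel_a below 0.1 N and linear speed of reel_a above 0.65 m/s).
It also fails if it takes over 32 s, if anything falls off the work surface, if the arm or the gripper's body presses on something with over 40 N, if the wrist force passes 120 N, or if a joint passes its speed limit or range.

## Working session

There is one attempt and no reset: what is moved stays moved. The work goes in short steps, Python scripts to look and compute and a tool call to move; the robot and the scene stay as the last step left them, time stands still between calls to the robot, and variables do not carry over. Pictures are saved under pics/ and viewed, at most 10 in all, crops included, and the job is handed in when it is done.

Besides the shell and the picture viewer there is one more tool, called as name(argument=value, ...) on one line, values as JSON. drive_tool: Moves the arm, as the interface text tells. Its arguments: {"type":"object","properties":{"targets":{"type":"array","items":{"type":"array","items":{"type":"number"}}}},"required":["targets"]}

```bash
mkdir -p pics
cat > h.py <<'E'
import numpy as np, cv2
from bench import arm
from scipy.spatial.transform import Rotation as R
def K(p):
    f=240/np.tan(np.radians(p["fov_y"])/2); return np.array([[f,0,p["cx"]],[0,f,p["cy"]],[0,0,1.]])
def ext(name,st=None):
    p=arm.camera_params(name)
    if name=="wrist":
        T=np.eye(4);T[:3,:3]=R.from_quat(st["ee_rot"]).as_matrix();T[:3,3]=st["position"]
        W=T@np.array(p["tool_from_camera"]); return p,W[:3,:3],W[:3,3]
    Rm=cv2.Rodrigues(np.array(p["rvec"],float))[0]; return p,Rm.T,-Rm.T@np.array(p["tvec"],float).ravel()
def px2w(name,uv,z,st=None):
    p,Rw,c=ext(name,st)
    n=cv2.undistortPoints(np.array(uv,float).reshape(-1,1,2),K(p),np.array(p["D"],float)).reshape(-1,2)
    d=np.c_[n,np.ones(len(n))]@Rw.T
    return c+d*((z-c[2])/d[:,2])[:,None]
def w2px(name,X,st=None):
    p,Rw,c=ext(name,st)
    return cv2.projectPoints(np.array(X,float).reshape(-1,3),cv2.Rodrigues(Rw.T)[0],-Rw.T@c,K(p),np.array(p["D"],float))[0].reshape(-1,2)
E
python3 - <<'E'
from h import *
s=arm.read_state(); print({k:np.round(v,3) for k,v in s.items()})
for n in("top","scene"): cv2.imwrite(f"pics/{n}0.png",arm.get_image(n))
E
```

```text
{'clock': np.float64(0.0), 'joints': array([-9.930e-01,  3.860e-01,  7.000e-03, -1.000e-03, -1.194e+00,
       -2.590e-01]), 'joint_vel': array([ 0.001, -0.001,  0.002, -0.002,  0.001, -0.   ]), 'joint_efforts': array([-0.0000e+00, -3.9229e+01,  1.8840e+01,  4.1860e+00, -5.0000e-03,
        0.0000e+00]), 'position': array([ 195.72 , -592.936,  230.201]), 'ee_rot': array([-0.159,  0.987,  0.001, -0.   ]), 'contact_force': array([-0.177, -0.249, -0.805]), 'wrist_torque': array([ 0.016, -0.02 , -0.027]), 'grasp_force': np.float64(0.0), 'gripper_width': np.float64(85.702)}
```

View pics/top0.png

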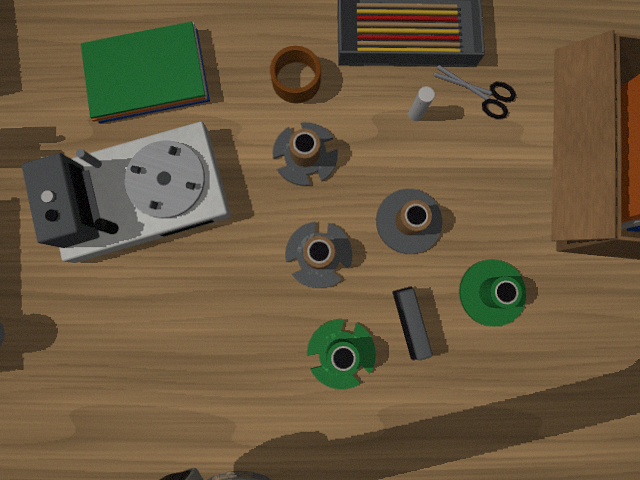

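View pics/scene0.png

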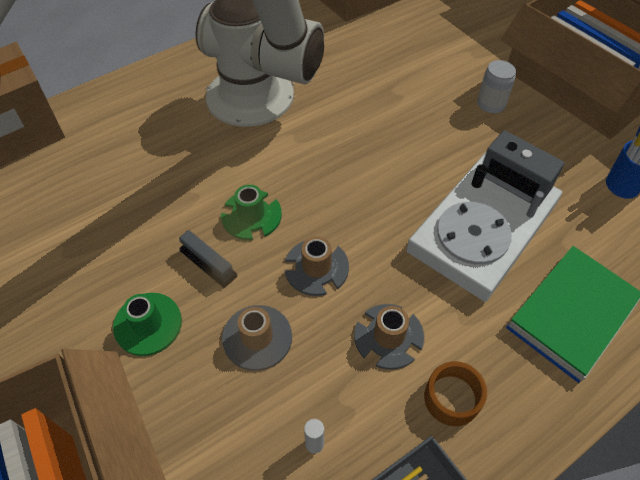

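The top view shows grey reels at about (305,152), (319,254) and (410,221), and the plate at (164,178). The first looks four-notched, so I'll enlarge it.

Run:
```python
from h import *
im=cv2.imread("pics/top0.png")
a=cv2.resize(im[110:200,260:350],None,fx=4.4,fy=4.4,interpolation=cv2.INTER_CUBIC)
b=cv2.resize(im[133:223,119:209],None,fx=4.4,fy=4.4,interpolation=cv2.INTER_CUBIC)
cv2.imwrite("pics/c1.png",np.hstack([a,b]))
print(ext("top")[2])
print(px2w("top",[[305,154],[319,255],[410,221]],8), px2w("top",[[164,178]],55))
print(px2w("top",[[305,143],[319,251]],62))
```

```text
[ 393.55998435 -123.98382016  793.36848426]
[[ 646.04014549 -109.0906236     8.        ]
 [ 465.79301227 -133.17929811    8.        ]
 [ 524.83386814 -292.71128593    8.        ]] [[590.35611373 123.89728715  55.        ]]
[[ 647.65145683 -110.11050406   62.        ]
 [ 467.27604875 -132.57642736   62.        ]]
```

View pics/c1.png

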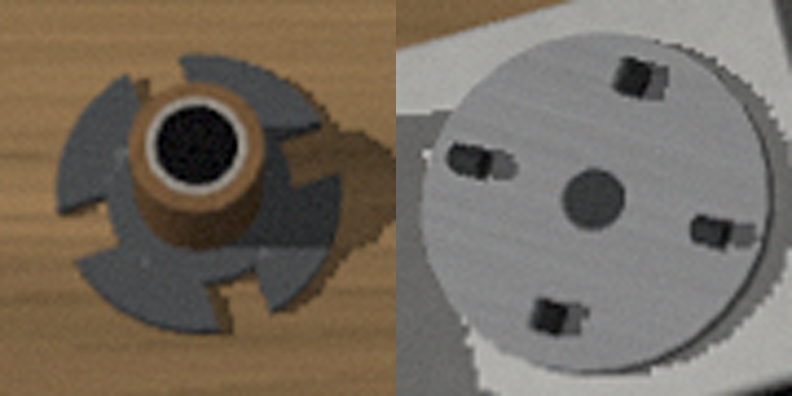

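```bash
cat >> h.py <<'E'
def to_tool(target,st=None):
    st=st or arm.read_state(); return R.from_quat(st["ee_rot"]).inv().apply(np.array(target)-st["position"])
E
python3 - <<'E'
from h import *
c=lambda p,o:[o[0]+p[0]/4.4,o[1]+p[1]/4.4]
n=px2w("top",[c(p,(260,110)) for p in[(330,150),(70,235),(162,70),(252,320)]],8)
t=px2w("top",[c(p,(119,133)) for p in[(715,232),(470,160),(632,77),(550,316)]],68)
for q in(n,t): print(q.round(1), np.degrees([np.arctan2(*(q[0]-q[1])[[0,1]][::1]) for _ in[0]]), np.degrees(np.arctan2(*(q[2]-q[3])[[1,0]])), np.mean(q,0))
print(to_tool([647,-109.5,190]), arm.camera_params("wrist")["tool_from_camera"],arm.camera_params("wrist")["fov_y"])
E
```

```text
[[ 664.4 -162.7    8. ]
 [ 628.8  -57.6    8. ]
 [ 698.4  -94.4    8. ]
 [ 593.6 -130.7    8. ]] [161.27933851] 19.109829733457794 [ 646.29069285 -111.33369038    8.        ]
[[573.4 -72.1  68. ]
 [601.   19.   68. ]
 [632.8 -40.6  68. ]
 [541.9 -11.8  68. ]] [-163.1263543] -17.599796634281372 [587.26580006 -26.38186884  68.        ]
[-580.03523525  317.73120308   40.90775631] [[ 6.26349687e-04 -9.61182842e-01 -2.75911493e-01  6.97732567e+01]
 [ 9.99999801e-01  5.80131930e-04  2.49125923e-04 -5.76556363e-01]
 [-7.93904955e-05 -2.75911594e-01  9.61183014e-01 -1.41713997e+02]
 [ 0.00000000e+00  0.00000000e+00  0.00000000e+00  1.00000000e+00]] 71.64489083707255
```

drive_tool(targets=[[-1,-100,55,0,0],[-1,-200,110,0,0],[-1,-300,165,0,0],[-1,-400,220,10,0],[-1,-500,275,20,0],[-1,-580,318,30,0],[-1,-580,318,40,0],[-1,-580,318,40,0],[-1,-580,318,40,0],[-1,-580,318,40,0],[-1,-580,318,40,0],[-1,-580,318,40,0]])

```text
clock: 1.3
position: [604.9, -153.8, 196.4]
ee_rot: [-0.159, 0.987, 0.0, -0.0]
contact_force: [-0.3, -1.0, 0.9]
gripper_width: 85.2
grasp_force: 0.0
```

drive_tool(targets=[[-1,0,0,0,0],[-1,0,0,0,0]])

```text
clock: 1.5
position: [604.2, -154.4, 195.8]
ee_rot: [-0.16, 0.987, 0.0, -0.001]
contact_force: [0.3, 0.9, -0.2]
gripper_width: 85.4
grasp_force: 0.0
```

Run:
```python
from h import *
s=arm.read_state(); im=arm.get_image("wrist"); print(s["clock"],s["position"],s["ee_rot"])
cv2.imwrite("pics/w1.png",im)
print(to_tool([647,-109.5,190]), w2px("wrist",[[647,-109.5,62],[647,-109.5,8]],s))
```

```text
1.5 [ 604.23932888 -154.4436344   195.7944409 ] [-1.59709284e-01  9.87163425e-01  2.89313045e-04 -1.11039829e-03]
[-55.56177793  30.01025774   6.15872178] [[350.2929806  289.35327944]
 [345.42855111 268.18771513]]
```

View pics/w1.png

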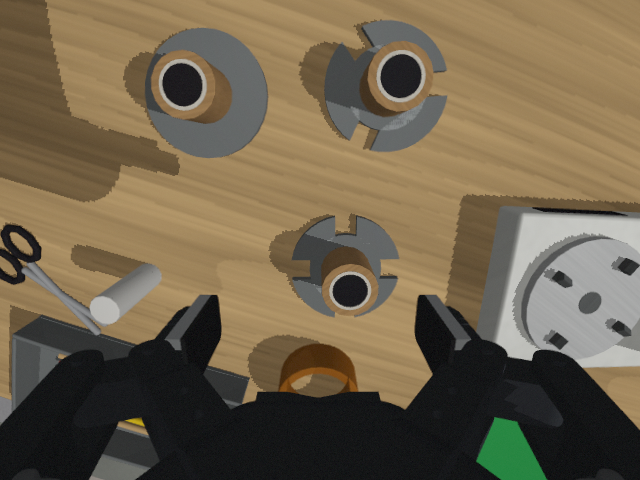

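The wrist view confirms the reel: its ring centre is at (350,290), predicted (350,289). The plate centre is at (590,302), with teeth at (562,278), (628,266), (556,340) and (618,328).

Run:
```python
from h import *
s=dict(position=np.array([604.239,-154.444,195.794]),ee_rot=[-1.59709284e-01,9.87163425e-01,2.89313045e-04,-1.11039829e-03])
print(px2w("wrist",[[350,290]],62,s),px2w("wrist",[[590,302]],55,s))
t=px2w("wrist",[[562,278],[628,266],[556,340],[618,328]],64,s);print(t,t.mean(0))
```

```text
[[ 647.67906783 -109.53393292   62.        ]] [[589.82184937 123.01851831  55.        ]]
[[575.36800707  72.61537943  64.        ]
 [544.21114726 131.16156094  64.        ]
 [634.75923405 101.61415011  64.        ]
 [603.86242946 159.64015901  64.        ]] [589.55020446 116.25781237  64.        ]
```

drive_tool(targets=[[-1,-45,25,6,0],[-1,-56,30,20,0],[-1,-56,30,60,0],[-1,-56,30,95,0],[-1,-56,30,125,0],[-1,-56,30,150,0],[-1,-56,30,165,0],[-1,-56,30,172,0],[-1,-56,30,172,0],[-1,-56,30,172,0]])

```text
clock: 2.55
position: [648.8, -109.9, 26.4]
ee_rot: [-0.159, 0.987, -0.0, 0.001]
contact_force: [0.6, -0.8, 0.5]
gripper_width: 85.1
grasp_force: 0.0
```

drive_tool(targets=[[0.2,0,0,0,0],[0.5,0,0,0,0],[1,0,0,0,0],[1,0,0,0,0],[1,0,0,0,0],[1,0,0,0,0],[1,0,0,0,0],[1,0,0,0,0]])

```text
clock: 3.35
position: [648.8, -109.5, 26.4]
ee_rot: [-0.159, 0.987, -0.0, 0.001]
contact_force: [-0.5, 0.5, 6.6]
gripper_width: 50.6
grasp_force: 63.2
```

drive_tool(targets=[[1,0,0,-10,0],[1,0,0,-30,0],[1,0,0,-60,0],[1,0,0,-90,0],[1,0,0,-115,0],[1,0,0,-130,0],[1,-2,20,-130,4],[1,-5,50,-130,10],[1,-8,85,-130,16],[1,-11,120,-130,22],[1,-13,155,-130,28],[1,-15,185,-130,33]])

```text
clock: 4.55
position: [602.8, 72.2, 154.6]
ee_rot: [0.13, 0.992, -0.0, -0.001]
contact_force: [0.1, 0.5, -2.1]
gripper_width: 50.8
grasp_force: 62.7
```

Run:
```python
from h import *
print(arm.read_state()["clock"],to_tool([590,123.5,156]))
```

```text
4.55 [25.65481418 46.29257448 -1.36635471]
```

drive_tool(targets=[[1,12,23,0,2],[1,22,40,0,3.4],[1,26,46,0,3.4],[1,26,46,0,3.4],[1,26,46,0,3.4]])

```text
clock: 5.05
position: [590.5, 121.2, 154.8]
ee_rot: [0.158, 0.987, -0.0, -0.0]
contact_force: [1.2, -0.3, -2.4]
gripper_width: 51.0
grasp_force: 62.7
```

Run:
```python
from h import *
s=arm.read_state(); im=arm.get_image("wrist"); print(s["clock"],s["position"],s["ee_rot"],s["wrist_torque"])
t=arm.get_image("top")
cv2.imwrite("pics/w2.png",np.hstack([cv2.resize(im[150:350,220:420],(400,400),interpolation=2),cv2.resize(t[120:240,104:224],(400,400),interpolation=2)]))
```

```text
5.05 [590.54682057 121.23424861 154.8325631 ] [ 1.57640195e-01  9.87496547e-01 -2.19915564e-04 -2.98528990e-04] [-0.02017023  0.01040717 -0.0158414 ]
```

View pics/w2.png

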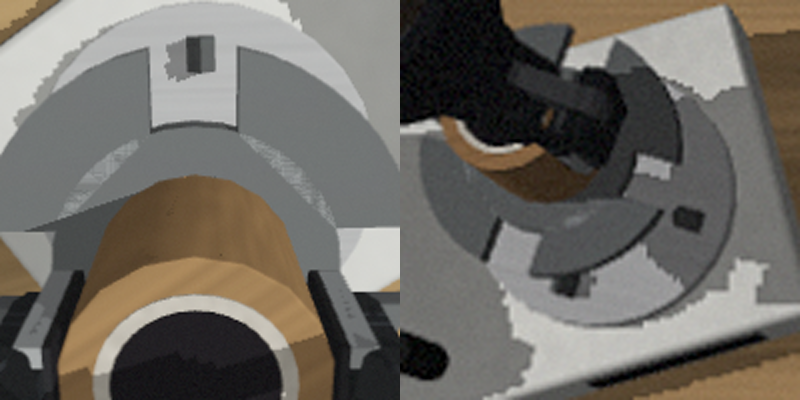

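The wrist crop shows the near notch centred at pixel (317,202) and the tooth below it at (320,177). In the top crop the other teeth sit at similar offsets from parallax, so the angle looks good.

Run:
```python
from h import *
s=arm.read_state()
n=px2w("wrist",[[220+194/2,150+130/2],[220+194/2,150+48/2]],136.4,s); t=px2w("wrist",[[220.+201/2,150+52/2]],68,s)
r=px2w("wrist",[[220+194/2,150+382/2]],190.4,s)
print("notch in tool",[to_tool(x,s) for x in n],"tooth",t,to_tool(t[0],s),"ring",to_tool(r[0],s))
print("plate ctr",to_tool([590,123.3,55],s), "tooth pred", [590-48*np.cos(np.radians(17.4)),123.3+48*np.sin(np.radians(17.4))])
# top view teeth: crop scale 400/120
tt=px2w("top",[[104+(688-400)*.3,120+219*.3],[104+(570-400)*.3,120+284*.3]],68); print(tt)
```

```text
notch in tool [array([36.57129827, -0.4796898 , 18.4963928 ]), array([56.43006376, -0.48369147, 18.50215748])] tooth [[544.27071483 137.96095236  68.        ]] [49.4905224   1.73783601 86.89942973] ring [  0.76850067  -0.35114479 -35.51404464]
plate ctr [ 1.46604979  2.09310966 99.88537817] tooth pred [np.float64(544.1964642312187), np.float64(137.65395802829215)]
[[573.84088525  75.90021292  68.        ]
 [541.7893299  132.15261009  68.        ]]
```

drive_tool(targets=[[1,2,2.3,8,0],[1,2,2.3,20,0],[1,2,2.3,35,0],[1,2,2.3,47,0],[1,2,2.3,54,0],[1,2,2.3,57,0],[1,2,2.3,57,0],[1,2,2.3,57,0]])

```text
clock: 5.95
position: [589.9, 124.8, 98.5]
ee_rot: [0.158, 0.988, 0.0, 0.0]
contact_force: [0.1, -0.2, -1.5]
gripper_width: 50.5
grasp_force: 62.7
```

Run:
```python
from h import *
s=arm.read_state(); print(s["clock"],s["position"],to_tool([590,123.3,81.4],s))
im=arm.get_image("wrist");t=arm.get_image("top")
cv2.imwrite("pics/w3.png",np.hstack([cv2.resize(im[150:350,220:420],(400,400),interpolation=2),cv2.resize(t[120:240,104:224],(400,400),interpolation=2)]))
```

```text
5.95 [589.94541439 124.82002508  98.49406267] [-0.50952819 -1.43816502 17.09363908]
```

View pics/w3.png

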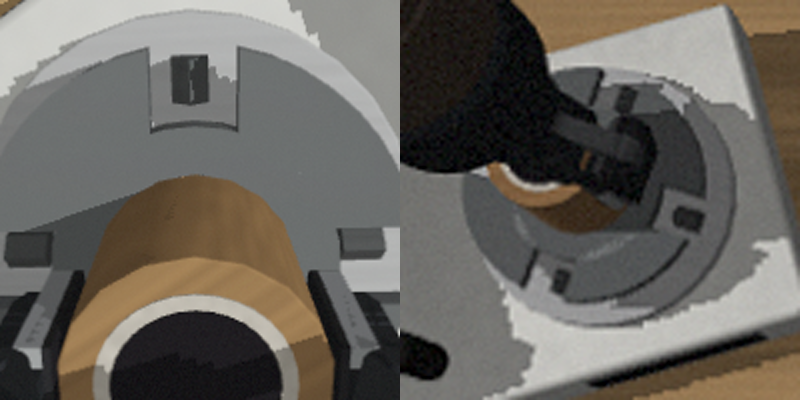

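The tooth at crop (190,80) lies within the notch centred at x=194, and the side teeth also show in their notches. Lowering now.

drive_tool(targets=[[1,0,-0.8,3,0],[1,0,-0.8,6,0],[1,0,-0.8,9,0],[1,0,-0.8,12,0],[1,0,-0.8,14,0],[1,0,-0.8,15,0],[1,0,-0.8,15,0]])

```text
clock: 6.75
position: [589.2, 123.9, 82.8]
ee_rot: [0.158, 0.988, -0.0, -0.0]
contact_force: [-0.4, 0.5, -1.6]
gripper_width: 50.9
grasp_force: 62.7
```

drive_tool(targets=[[1,0,0,0.5,0],[1,0,0,1,0],[1,0,0,1.5,0],[1,0,0,2,0],[1,0,0,2,0]])

```text
clock: 7.25
position: [589.3, 124.0, 81.4]
ee_rot: [0.158, 0.988, 0.0, 0.0]
contact_force: [-1.8, 0.2, 1.2]
gripper_width: 50.4
grasp_force: 62.9
```

Contact force has changed sign from about -1.6 to +1.2, so it is touching down. I'll go 1 mm further to confirm, then release.

drive_tool(targets=[[1,0,0,0.5,0],[1,0,0,1,0],[1,0,0,1,0]])

```text
clock: 7.55
position: [589.3, 124.0, 81.4]
ee_rot: [0.157, 0.988, 0.0, 0.0]
contact_force: [-4.2, 1.0, 5.5]
gripper_width: 50.6
grasp_force: 63.3
```

drive_tool(targets=[[0.5,0,0,0,0],[0,0,0,0,0],[-0.5,0,0,0,0],[-1,0,0,0,0],[-1,0,0,0,0],[-1,0,0,0,0],[-1,0,0,0,0],[-1,0,0,-10,0],[-1,0,0,-30,0],[-1,0,0,-60,0],[-1,0,0,-90,0],[-1,0,0,-90,0]])

```text
clock: 8.75
position: [592.2, 124.8, 176.0]
ee_rot: [0.157, 0.988, 0.002, 0.005]
contact_force: [0.0, 0.3, 0.4]
gripper_width: 85.7
grasp_force: 0.0
```

Run:
```python
from h import *
s=arm.read_state(); print(s["clock"],s["position"])
im=arm.get_image("wrist");t=arm.get_image("top")
cv2.imwrite("pics/w4.png",np.hstack([cv2.resize(im[100:400,170:470],(400,400),interpolation=2),cv2.resize(t[100:300,220:420],(400,400),interpolation=2)]))
```

```text
8.75 [592.242886   124.84510742 175.99635165]
```

View pics/w4.png

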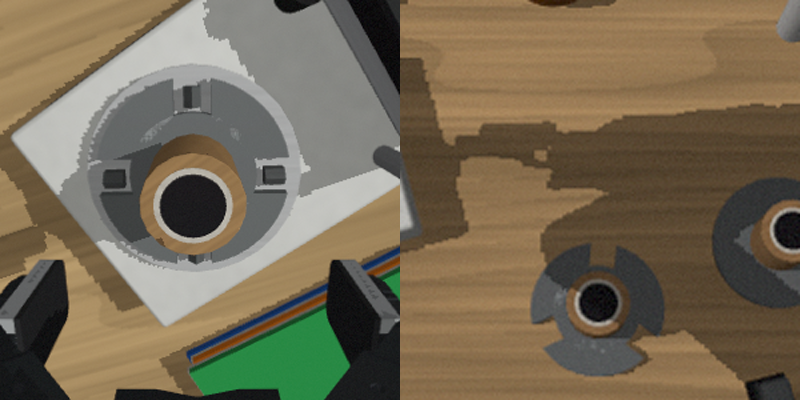

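The reel lies flat with the teeth standing up in its notches at crop (192,97), (115,178) and (273,175). The gripper is clear and the other reels have not moved.

```bash
python3 -c "
from bench import arm
print(arm.job_done())"
```

```text
the job is handed in; nothing more can be done
None
```

The four-notched reel is seated flat on the drive plate with the teeth in its notches, released with the gripper clear; the other two reels are where they stood, and the job was handed in at about 9 s of the 32 s allowed (no verdict was shown).

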